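# Find the tray stop that still grips and set it on the slope

### The job

Only one of the three rubber-soled tray stops still grips; the soles of the other two have worn slick. Keeping all three on the counter, drag each one at least 5 cm along it without bearing down, leave it where it ends and feel which takes the most force; only then take that one by its bar and set it gently, flat on its sole, at the middle of the sloping face of the display stand, where it must stay by itself when let go. A slick stop slides down to the lip, which must not happen; leave the other two stops standing on the counter and everything else where it is.

Things in the scene. Friction and masses are not known exactly. Their poses are not given: they have to be found in the camera images.
- stop_a_center (a point): centre of tray stop A, one of three loose, look-alike stops: steel plate on a rubber sole, 90 (own x) x 80 (own y) x 14 mm, with an upright steel grip bar in its middle, 24 (x) x 40 (y) mm, from 14 to 60 mm above the underside. Point: on the middle axis, 30 mm above the underside; z up. About 0.85 kg (alike to 10 %). Slides without tipping if pushed level at the bar's lower half.
- stop_b_center (a point): centre of tray stop B, one of three loose, look-alike stops: steel plate on a rubber sole, 90 (own x) x 80 (own y) x 14 mm, with an upright steel grip bar in its middle, 24 (x) x 40 (y) mm, from 14 to 60 mm above the underside. Point: on the middle axis, 30 mm above the underside; z up. About 0.85 kg (alike to 10 %). Slides without tipping if pushed level at the bar's lower half.
- stop_c_center (a point): centre of tray stop C, one of three loose, look-alike stops: steel plate on a rubber sole, 90 (own x) x 80 (own y) x 14 mm, with an upright steel grip bar in its middle, 24 (x) x 40 (y) mm, from 14 to 60 mm above the underside. Point: on the middle axis, 30 mm above the underside; z up. About 0.85 kg (alike to 10 %). Slides without tipping if pushed level at the bar's lower half.
- slope_face: flat aluminium sloping face of the white display stand, 240 mm (own x) by 200 mm (own y), fixed; slope 20 degrees, low end towards the robot side, with a lip 15 mm high there. Origin: middle of the face's upper surface, 61 mm above the counter. Own x points up the slope, y across it, z square out of the face. The stand lies under the face.
- table: the white counter: flat top at z = 0, origin in the top's middle. On it the stop that grips takes about 5.6 N to keep sliding, a slick one about 1.9 N, if pushed level without bearing down or lifting (both vary 15 % from day to day and 10 % with the stop's weight). They cannot be told apart by eye.
- glaze_tub: bystander: white plastic tub with a lid, 70 mm across, 90 mm tall, standing; origin at the centre of its underside.
- nozzle_big: bystander: steel piping nozzle standing on its wide end, 32 mm across, 50 mm tall; origin at the centre of its underside.
- nozzle_small: bystander: steel piping nozzle standing on its wide end, 26 mm across, 40 mm tall; origin at the centre of its underside.
Things that resemble listed ones, but are neither listed nor needed, are in the scene too. What is shaped like the part that bears stop_c_center but red is not meant. Leave any blue look-alike of the part that bears stop_b_center alone.

How it is judged:
On the way:
1. each of the three stops has been dragged along the counter and stands on it at least 4 cm from where it was (distance of each of stop_a_center, stop_b_center, stop_c_center from where it was at the start of the episode above 0.04 m and height (world z) of each of stop_a_center, stop_b_center, stop_c_center below 0.036 m and angle between each of stop_a_center, stop_b_center, stop_c_center's own z axis and vertical below 0.12 rad), for 0.1 s.
At the end, for the whole second after the job is handed in: One stop stays by itself, flat and at rest, on the sloping face: its middle at most 50 mm above or across and 40 mm below the middle of the face, its sole within 4 mm of the face and within 0.08 rad of it. The other two stand upright and at rest on the counter (((x of stop_a_center in the frame of slope_face between -0.04 and 0.05 m and y of stop_a_center in the frame of slope_face between -0.05 and 0.05 m and z of stop_a_center in the frame of slope_face below 0.034 m and angle between the z axis of stop_a_center and the z axis of slope_face, either way round below 0.08 rad and linear speed of each of stop_a, stop_b, stop_c below 0.01 m/s and height (world z) of each of stop_b_center, stop_c_center below 0.034 m and angle between each of stop_b_center, stop_c_center's own z axis and vertical below 0.08 rad) or (x of stop_b_center in the frame of slope_face between -0.04 and 0.05 m and y of stop_b_center in the frame of slope_face between -0.05 and 0.05 m and z of stop_b_center in the frame of slope_face below 0.034 m and angle between the z axis of stop_b_center and the z axis of slope_face, either way round below 0.08 rad and linear speed of each of stop_b, stop_a, stop_c below 0.01 m/s and height (world z) of each of stop_a_center, stop_c_center below 0.034 m and angle between each of stop_a_center, stop_c_center's own z axis and vertical below 0.08 rad) or (x of stop_c_center in the frame of slope_face between -0.04 and 0.05 m and y of stop_c_center in the frame of slope_face between -0.05 and 0.05 m and z of stop_c_center in the frame of slope_face below 0.034 m and angle between the z axis of stop_c_center and the z axis of slope_face, either way round below 0.08 rad and linear speed of each of stop_c, stop_a, stop_b below 0.01 m/s and height (world z) of each of stop_a_center, stop_b_center below 0.034 m and angle between each of stop_a_center, stop_b_center's own z axis and vertical below 0.08 rad))); the robot touches nothing.
It fails at once if a stop is lifted more than 15 mm before all three have been dragged at least 4 cm (height (world z) of any of stop_a_center, stop_b_center, stop_c_center above 0.045 m and not (distance of each of stop_a_center, stop_b_center, stop_c_center from where it was at the start of the episode above 0.04 m)).
It fails at once if a stop is tipped by more than 0.6 rad (angle between any of stop_a_center, stop_b_center, stop_c_center's own z axis and vertical above 0.6 rad).
It fails at once if a stop slides down to the lip of the slope ((x of stop_a_center in the frame of slope_face between -0.12 and -0.06 m and y of stop_a_center in the frame of slope_face between -0.12 and 0.12 m and z of stop_a_center in the frame of slope_face between 0.02 and 0.04 m) or (x of stop_b_center in the frame of slope_face between -0.12 and -0.06 m and y of stop_b_center in the frame of slope_face between -0.12 and 0.12 m and z of stop_b_center in the frame of slope_face between 0.02 and 0.04 m) or (x of stop_c_center in the frame of slope_face between -0.12 and -0.06 m and y of stop_c_center in the frame of slope_face between -0.12 and 0.12 m and z of stop_c_center in the frame of slope_face between 0.02 and 0.04 m)).
It fails at once if something is pressed or dropped hard: a stop comes down on the sloping face at over 0.3 m/s, more than 60 N on that face, or more than 120 N on the counter (about 28 N of which is what stands there) ((x of stop_a_center in the frame of slope_face between -0.1 and 0.12 m and y of stop_a_center in the frame of slope_face between -0.1 and 0.1 m and z of stop_a_center in the frame of slope_face between 0.02 and 0.042 m and linear speed of stop_a above 0.3 m/s) or (x of stop_b_center in the frame of slope_face between -0.1 and 0.12 m and y of stop_b_center in the frame of slope_face between -0.1 and 0.1 m and z of stop_b_center in the frame of slope_face between 0.02 and 0.042 m and linear speed of stop_b above 0.3 m/s) or (x of stop_c_center in the frame of slope_face between -0.1 and 0.12 m and y of stop_c_center in the frame of slope_face between -0.1 and 0.1 m and z of stop_c_center in the frame of slope_face between 0.02 and 0.042 m and linear speed of stop_c above 0.3 m/s) or contact force between slope_face and anything else above 60 N or contact force between table and anything else above 120 N).
It fails at once if a bystander is moved by more than 20 mm (distance of any of glaze_tub, nozzle_big, nozzle_small from where it was at the start of the episode above 0.02 m).
It also fails if it takes over 72 s, if anything falls off the work surface, if the arm or the gripper's body presses on something with over 40 N, if the wrist force passes 120 N, or if a joint passes its speed limit or range.

### The arm

A 6-joint arm with a two-finger parallel gripper is mounted at the origin on the work surface. World frame = base frame: x ahead of the robot, y to its left, z up, the work surface at z = 0. Lengths are in m, angles in rad, forces in N, time in s.
With the tool pointing down it reaches from about 0.35 to 0.775 m from the base axis. Payload 5.5 kg.
Tool frame: the origin (TCP) lies at the very end of the fingers, on their centre line; the grasp point (between the pads) lies 19 mm behind it (env.grip_point_offset is the distance from the TCP to the grasp point, in m); z points along the fingers, y is the line along which they close (so a half turn about z gives the same grasp; the last joint's range is limited). The gripper opens to 85 mm and grips with 20 to 120 N. Pads are 22 mm wide; open, the fingers measure 114 mm over their backs; the gripper's body (76 mm by 85 mm) begins 54 mm behind the grasp point. The pads swing forward as they close: fully open they stand 13 mm farther back than shut.
Start: joints at [-0.14, 0.313, 0.046, 1.304, 0, 1.431], TCP at [0.575, -0, 0.231] pointing down, gripper open.
Joint ranges: [-2.76, 2.76], [-0.86, 1.69], [-1.03, 1.26], [-2.2, 2.34], [-1.47, 1.5], [-3.14, 3.14]. Speed limits (rad/s): [2.57, 2.57, 3.14, 3.14, 3.14, 3.14].

### API

Orientations are given as a unit quaternion [w, x, y, z].
In Python, from workcell import sensors, imaging, workorder, env gives the robot as it stands.
- The arm moves only by the shell command python3 -m handwheel 'ROWS' [FORCE]. ROWS is JSON, a list of rows, each a list of 5 numbers: the shift along the tool's x, y, z in mm, then the turn about the tool's z in rad, then the opening, from 0 (shut) to 1 (fully open). A call has 1 to 8 rows; each row is the pose to reach, as a shift and turn from the pose commanded when the call began, along the tool's axes at that moment; what a row does not reach only later rows make up. A row lasts 1/10 s, in which the tool goes at most 50 mm and 8.59 degrees, less where a joint would pass 70% of its speed; a pose out of reach is approached as far as the arm can. A call with a gripper value outside its range is refused whole. The fingers move at their own pace and stop on an object; FORCE is the grip in N (left out, the last holds). Time passes only in rows, so rows that repeat a pose let the fingers close. It gives the time, the measured TCP pose, the force, the opening and the grip force at its end, in the units of the state.
- sensors.get_state(): the state, without advancing time (a new reading comes with each control period).
- imaging.read_camera(name): name is "scene" or "side" or "wrist"; returns a dict with "color" (480x640x3 uint8, blue, green, red), "z_map" (480x640 float32, m along the optical axis (not along the pixel's ray), 0 where there is no reading), "fx", "fy", "cx", "cy" (pixels), "xyz" and "rotation" of the camera in the world. Camera axes: x right, y down, z forward; pixel columns grow to the right and rows downward; lengths in m; the calibration is good to about 2 mm. A picture is of the moment at which its call begins.
- workorder.hand_in(): hands the job in; it is judged then, once.
The state is a dict: "clock": time; "joint_pos": joint angles; "qvel": joint speeds; "tau": joint torques, N m; "tcp_pos": TCP position; "orientation": TCP orientation; "wrist_force": force on the tool from outside, world axes, zero at the start; "ft_torque": the same for the moment, N m; "finger_gap": finger opening in m; "grip_force": force on a finger pad.
Only numpy, scipy, OpenCV 4.12 (cv2) and the standard library are available. Lean on these libraries where they do the work, as an engineer would, in place of code of your own. Each camera call takes 0.05 s, during which the arm holds its last target. There are 200 camera calls.

## Working session

There is one attempt and no reset: what is moved stays moved. The work goes in short steps, Python scripts to look and compute and a shell command to move; the robot and the scene stay as the last step left them, time stands still between calls to the robot, and variables do not carry over. Pictures are saved under pics/ and viewed, at most 10 in all, crops included, and the job is handed in when it is done.

```bash
mkdir -p pics
cat > h.py <<'E'
import numpy as np, cv2, pickle
from workcell import sensors, imaging, workorder, env
def shot(n,f=None):
    d=imaging.read_camera(n)
    if f: cv2.imwrite('pics/'+f,d['color'])
    pickle.dump(d,open(n+'.pkl','wb')); return d
def R(d):
    r=np.array(d['rotation'],float)
    if r.shape==(3,3): return r
    w,x,y,z=r.ravel()
    from scipy.spatial.transform import Rotation
    return Rotation.from_quat([x,y,z,w]).as_matrix()
def ray(d,u,v,z):
    r=R(d)@np.array([(u-d['cx'])/d['fx'],(v-d['cy'])/d['fy'],1]); c=np.array(d['xyz'])
    return c+r*(z-c[2])/r[2]
def cloud(d):
    v,u=np.mgrid[:480,:640]; z=d['z_map']
    p=np.stack([(u-d['cx'])/d['fx']*z,(v-d['cy'])/d['fy']*z,z],-1)
    p=p@R(d).T+np.array(d['xyz']); p[z==0]=np.nan; return p
E
python3 - <<'E'
from h import *
for n in('scene','side'):
    d=shot(n,n+'0.png'); print(n,d['xyz'],np.round(R(d),3).tolist(),d['fx'])
print(sensors.get_state())
E
```

```text
scene [ 1.09731125 -0.50339693  0.54267073] [[0.748, 0.376, -0.546], [0.663, -0.399, 0.634], [0.021, -0.836, -0.548]] 473.07610615878997
side [0.29414103 1.00750006 0.81753663] [[-0.944, -0.215, 0.252], [-0.331, 0.571, -0.751], [0.017, -0.792, -0.61]] 538.4242512621755
{'clock': 0.1, 'joint_pos': array([-1.39638206e-01,  3.13905862e-01,  4.51093276e-02,  1.30360733e+00,
        2.36097152e-05,  1.43117683e+00]), 'qvel': array([ 4.73141293e-04, -2.17501630e-03,  2.34216981e-03,  7.51754605e-04,
        1.16369558e-05, -1.12348286e-03]), 'tau': array([ 3.58776997e-03, -4.81727242e+01,  2.99244744e+01,  1.27543980e-02,
       -1.12281841e-04,  1.60051752e-05]), 'tcp_pos': array([5.74551003e-01, 3.86679517e-05, 2.30515950e-01]), 'orientation': array([-6.49024804e-04,  7.07113175e-01,  7.07099931e-01, -4.74291464e-04]), 'wrist_force': array([ 0.31183525, -0.2557816 , -0.57366686]), 'ft_torque': array([-0.02695764,  0.01485264,  0.02552206]), 'grip_force': 0.0, 'finger_gap': 0.0852950894211233}
```

View pics/scene0.png

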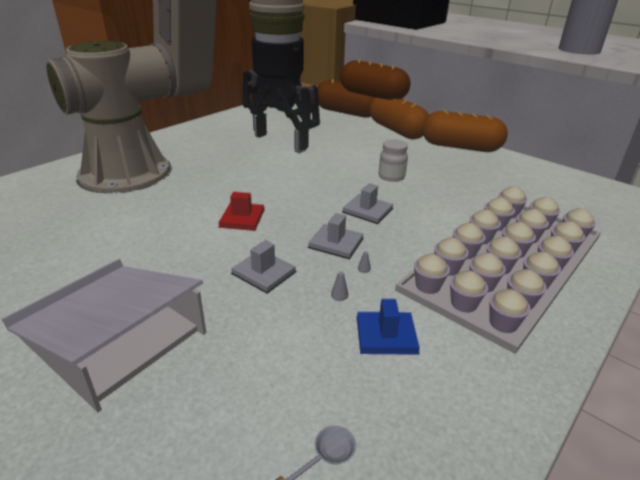

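View pics/side0.png

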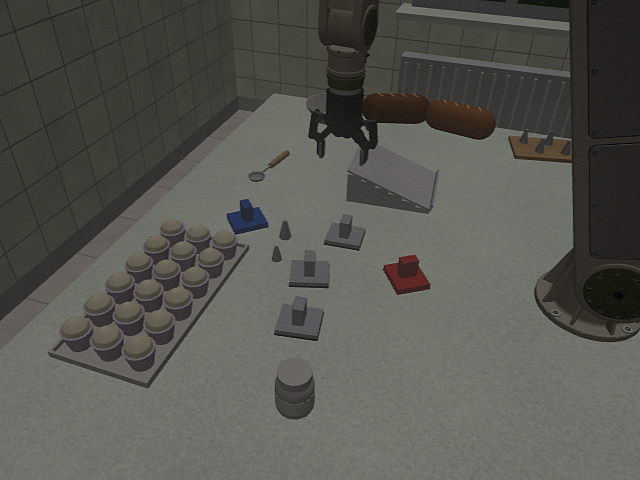

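Scene picture: the grey stops are at (263,265), (336,237) and (369,204). The red one (241,212) and the blue one (388,330) are look-alikes. The nozzles are at (340,285) and (364,262), the tub at (393,160), and the stand at (110,320). The side view shows the same stops at (345,232), (310,268) and (300,317). Only these three are bare steel as described, so they are the ones meant.

Run:
```python
from h import *
for n in('scene','side'):
    d=pickle.load(open(n+'.pkl','rb')); P=cloud(d)
    print(n)
    Z=P[...,2]; reg=(P[...,0]>.3)&(P[...,0]<.9)&(abs(P[...,1])<.5)
    m=((Z>.006)&(Z<.12)&reg).astype(np.uint8)
    k,l,s,c=cv2.connectedComponentsWithStats(m)
    for i in range(1,k):
        if s[i,4]<100: continue
        q=P[l==i]; pl=q[(q[:,2]>.010)&(q[:,2]<.018)]; top=q[(q[:,2]>.055)&(q[:,2]<.064)]
        r=cv2.minAreaRect(pl[:,:2].astype(np.float32)*1000) if len(pl)>20 else None
        t=cv2.minAreaRect(top[:,:2].astype(np.float32)*1000) if len(top)>10 else None
        print(c[i].round(),s[i,4],'max z',q[:,2].max().round(3),'col',d['color'][l==i].mean(0).round(),'mean',q.mean(0).round(3),'\n  plate',np.round(r[0]+r[1]+(r[2],)) if r else 0,'top',np.round(t[0]+t[1]+(t[2],)) if t else 0)
d=pickle.load(open('scene.pkl','rb'))
cv2.imwrite('pics/crop.png',cv2.resize(d['color'][170:310,200:430],None,fx=3.4,fy=3.4,interpolation=2))
# slope plane fit
for n,box in(('scene',(290,340,60,150)),('side',(165,190,375,420))):
    d=pickle.load(open(n+'.pkl','rb'));P=cloud(d); a,b,e,f=box
    q=P[a:b,e:f].reshape(-1,3);q=q[~np.isnan(q[:,0])]; c=q.mean(0); nrm=np.linalg.svd(q-c)[2][2]; nrm*=np.sign(nrm[2])
    print('slope',c,nrm,np.degrees(np.arccos(nrm[2])),np.degrees(np.arctan2(nrm[1],nrm[0])))
    D=abs((P-c)@nrm)<.003
    D&=(P[...,1]<-.0)&(P[...,1]>-.7)&(P[...,2]>.022)&(P[...,2]<.108)
    k,l,s,cc=cv2.connectedComponentsWithStats(D.astype(np.uint8)); i=1+s[1:,4].argmax(); q=P[l==i]
    r=cv2.minAreaRect(q[:,:2].astype(np.float32)*1000); print(' rect',np.round(r[0]+r[1]+(r[2],)),q[:,2].min(),q[:,2].max())
```

```text
scene
[393. 159.] 1035 max z 0.093 col [113. 114. 117.] mean [0.524 0.441 0.056] 
  plate [526. 440.  67.  25.  36.] top [521. 445.  68.  41.  34.]
[368. 204.] 1021 max z 0.063 col [111. 104. 105.] mean [0.58  0.263 0.024] 
  plate [574. 273.  90.  84.  10.] top [574. 271.  25.  40.   8.]
[473. 250.] 8019 max z 0.075 col [120. 127. 135.] mean [0.846 0.233 0.047] 
  plate [836. 275. 124. 396.   1.] top [846. 293. 389. 107.  90.]
[241. 211.] 1109 max z 0.062 col [ 37.  39. 118.] mean [0.403 0.048 0.026] 
  plate [393.  55.  80.  93.  35.] top [394.  55.  40.  27.  36.]
[336. 236.] 1315 max z 0.063 col [113. 106. 107.] mean [0.612 0.114 0.024] 
  plate [605. 122.  89.  82.  17.] top [606. 121.  24.  42.  16.]
[263. 266.] 1679 max z 0.063 col [110. 103. 104.] mean [ 0.58  -0.052  0.025] 
  plate [570. -45.  91.  81.   4.] top [571. -45.  26.  41.   5.]
[364. 262.] 167 max z 0.041 col [106. 100. 101.] mean [0.702 0.088 0.021] 
  plate [703.  88.  21.  10.  41.] top 0
[109. 324.] 16487 max z 0.104 col [127. 120. 125.] mean [ 0.538 -0.318  0.047] 
  plate [ 509. -314.  237.  187.    6.] top
[... 1482 characters left out ...]
[390.  57.  39.  26.  36.]
[299. 319.] 1367 max z 0.061 col [82. 80. 80.] mean [0.568 0.281 0.021] 
  plate [571. 275.  88.  82.   9.] top [571. 274.  24.  42.  10.]
[295. 388.] 2055 max z 0.092 col [74. 77. 79.] mean [0.504 0.475 0.064] 
  plate [504. 480.  69.  31.  17.] top [505. 472.  67.  45.  22.]
slope [ 0.53590433 -0.32167951  0.06512496] [-0.3227059   0.24924663  0.91309201] 24.06379614447759 142.31877086138905
 rect [ 515. -341.  224.   39.    2.] 0.022067684339364457 0.10363222368823466
slope [ 0.49427778 -0.2910384   0.05315002] [-0.33107049 -0.01799427  0.94343444] 19.363436340098968 -176.8889343974632
 rect [ 513. -309.  218.  209.    4.] 0.02203836056736652 0.09996464094086532
```

View pics/crop.png

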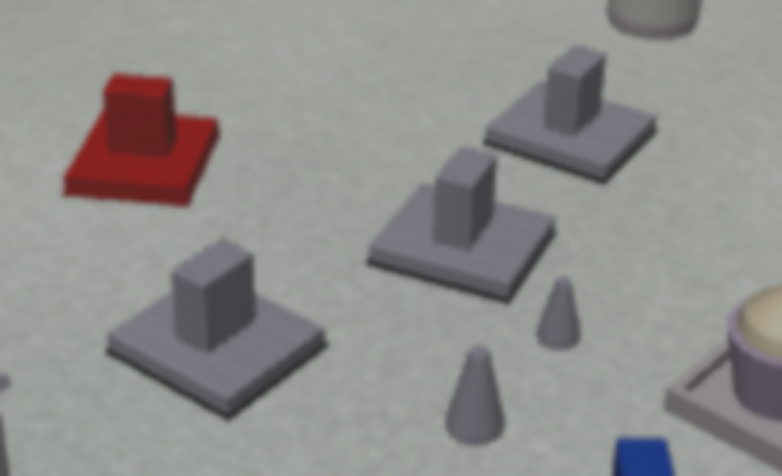

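The crop shows three bare-steel stops at about (215,300), (462,205) and (572,90); the red and blue ones are excluded. The measured positions are S1 (0.570,-0.043) at yaw 4°, S2 (0.604,0.124) at 16.5° and S3 (0.572,0.274) at 9.5°. I'll push each one about 6 cm along its own -y with closed fingers.

```bash
python3 -m handwheel '[[1,-1,25,-0.01,0],[3,-3,60,-0.03,0],[5,-5,100,-0.05,0],[7,-8,140,-0.07,0],[7,-8,170,-0.07,0],[7,-8,195,-0.07,0],[7,-8,208,-0.07,0],[7,-8,208,-0.07,0]]' 40
```

```text
clock: 0.9
tcp_pos: [0.5652, 0.0072, 0.0213]
orientation: [-0.002, 0.682, 0.731, -0.001]
wrist_force: [0.7, -0.3, 0.5]
finger_gap: -0.0002
grip_force: 0.0
```

```bash
python3 -m handwheel '[[-8,0,0,0,0],[-16,0,0,0,0],[-22,0,0,0,0],[-28,0,0,0,0],[-34,0,0,0,0],[-40,0,0,0,0]]'; python3 -m handwheel '[[-6,0,0,0,0],[-12,0,0,0,0],[-18,0,0,0,0]]';python3 -m handwheel '[[-6,0,0,0,0],[-12,0,0,0,0],[-18,0,0,0,0]]';python3 -m handwheel '[[-5,0,0,0,0],[-10,0,0,0,0]]'
```

```text
clock: 1.5
tcp_pos: [0.5701, -0.0334, 0.0237]
orientation: [0.0, 0.682, 0.731, 0.0]
wrist_force: [0.1, 1.4, 2.2]
finger_gap: -0.0002
grip_force: 1.0
clock: 1.8
tcp_pos: [0.571, -0.0513, 0.0233]
orientation: [-0.0, 0.682, 0.731, -0.0]
wrist_force: [0.2, 2.8, 1.7]
finger_gap: -0.0003
grip_force: 1.0
clock: 2.1
tcp_pos: [0.5723, -0.0693, 0.0232]
orientation: [-0.0, 0.682, 0.731, -0.0]
wrist_force: [-0.0, 1.1, 1.5]
finger_gap: -0.0005
grip_force: 1.0
clock: 2.3
tcp_pos: [0.573, -0.0792, 0.0232]
orientation: [-0.0, 0.682, 0.731, -0.0]
wrist_force: [-1.2, 2.0, 0.0]
finger_gap: -0.0001
grip_force: 0.9
```

```bash
python3 -m handwheel '[[12,0,0,0,0],[18,2,-35,0,0],[45,8,-72,-0.03,0],[90,16,-72,-0.08,0],[135,22,-72,-0.13,0],[180,28,-72,-0.18,0],[225,32,-72,-0.22,0],[249,33,-72,-0.22,0]]'; python3 -m handwheel '[[0,0,25,0,0],[0,0,50,0,0],[0,0,65,0,0],[0,0,71,0,0],[0,0,71,0,0]]'
```

```text
clock: 3.1
tcp_pos: [0.5879, 0.1759, 0.0952]
orientation: [0.0, 0.596, 0.803, 0.0]
wrist_force: [0.0, -0.3, -0.2]
finger_gap: 0.0001
grip_force: 0.0
clock: 3.6
tcp_pos: [0.5876, 0.1721, 0.0234]
orientation: [-0.001, 0.597, 0.802, -0.001]
wrist_force: [-0.5, 0.8, 0.3]
finger_gap: 0.0
grip_force: 0.0
```

```bash
python3 -m handwheel '[[-8,0,0,0,0],[-16,0,0,0,0],[-22,0,0,0,0],[-28,0,0,0,0],[-34,0,0,0,0],[-40,0,0,0,0]]'; python3 -m handwheel '[[-6,0,0,0,0],[-12,0,0,0,0],[-18,0,0,0,0]]';python3 -m handwheel '[[-6,0,0,0,0],[-12,0,0,0,0],[-18,0,0,0,0]]';python3 -m handwheel '[[-5,0,0,0,0],[-10,0,0,0,0]]'
```

```text
clock: 4.2
tcp_pos: [0.6005, 0.1346, 0.0255]
orientation: [-0.001, 0.597, 0.802, 0.002]
wrist_force: [-2.2, 6.3, 2.5]
finger_gap: 0.0002
grip_force: 3.6
clock: 4.5
tcp_pos: [0.6055, 0.1175, 0.0255]
orientation: [-0.001, 0.597, 0.802, 0.002]
wrist_force: [-2.2, 7.6, 3.8]
finger_gap: 0.0
grip_force: 3.7
clock: 4.8
tcp_pos: [0.6106, 0.1003, 0.0255]
orientation: [-0.001, 0.597, 0.802, 0.002]
wrist_force: [-1.8, 7.3, 3.0]
finger_gap: -0.0004
grip_force: 3.7
clock: 5.0
tcp_pos: [0.6134, 0.0907, 0.0255]
orientation: [-0.001, 0.597, 0.802, 0.002]
wrist_force: [-1.8, 7.2, 3.4]
finger_gap: -0.0
grip_force: 3.8
```

```bash
python3 -m handwheel '[[12,0,0,0,0],[18,2,-35,0,0],[45,6,-72,0.03,0],[90,10,-72,0.06,0],[135,14,-72,0.09,0],[180,17,-72,0.125,0],[220,19,-72,0.125,0],[238,19,-72,0.125,0]]'; python3 -m handwheel '[[0,0,25,0,0],[0,0,50,0,0],[0,0,65,0,0],[0,0,71,0,0],[0,0,71,0,0]]'
```

```text
clock: 5.8
tcp_pos: [0.5621, 0.3264, 0.0966]
orientation: [0.0, 0.645, 0.764, 0.0]
wrist_force: [0.2, 0.8, -0.6]
finger_gap: 0.0
grip_force: 0.0
clock: 6.3
tcp_pos: [0.5628, 0.3223, 0.0245]
orientation: [-0.0, 0.647, 0.763, -0.001]
wrist_force: [-0.1, 0.1, 0.8]
finger_gap: 0.0004
grip_force: 0.0
```

```bash
python3 -m handwheel '[[-8,0,0,0,0],[-16,0,0,0,0],[-22,0,0,0,0],[-28,0,0,0,0],[-34,0,0,0,0],[-40,0,0,0,0]]'; python3 -m handwheel '[[-6,0,0,0,0],[-12,0,0,0,0],[-18,0,0,0,0]]';python3 -m handwheel '[[-6,0,0,0,0],[-12,0,0,0,0],[-18,0,0,0,0]]';python3 -m handwheel '[[-5,0,0,0,0],[-10,0,0,0,0]]'
```

```text
clock: 6.9
tcp_pos: [0.5702, 0.2832, 0.0258]
orientation: [0.0, 0.646, 0.763, 0.0]
wrist_force: [-0.3, 2.1, 0.8]
finger_gap: 0.0002
grip_force: 1.1
clock: 7.2
tcp_pos: [0.5729, 0.2653, 0.0253]
orientation: [-0.0, 0.646, 0.763, 0.0]
wrist_force: [-0.8, 2.6, 0.7]
finger_gap: 0.0002
grip_force: 1.1
clock: 7.5
tcp_pos: [0.5758, 0.2475, 0.0252]
orientation: [-0.0, 0.646, 0.763, -0.0]
wrist_force: [-0.5, 2.3, 1.7]
finger_gap: -0.0001
grip_force: 1.1
clock: 7.7
tcp_pos: [0.5774, 0.2377, 0.0253]
orientation: [-0.0, 0.646, 0.763, -0.0]
wrist_force: [-0.6, 2.3, 1.1]
finger_gap: -0.0003
grip_force: 1.1
```

Forces were about 2 N for S1, 7 N for S2 and 2.4 N for S3, so the middle stop S2 grips. I'll rise and re-measure.

```bash
python3 -m handwheel '[[12,0,0,0,0],[18,0,-40,0,0],[20,0,-80,0,0.3],[20,0,-120,0,1],[20,0,-150,0,1],[20,0,-180,0,1]]'
python3 - <<'E'
from h import *
for n in('scene','side'):
    d=shot(n,n+'1.png'); P=cloud(d); print(n)
    Z=P[...,2]; reg=(P[...,0]>.5)&(P[...,0]<.75)&(P[...,1]>-.19)&(P[...,1]<.36)
    m=((Z>.006)&(Z<.075)&reg).astype(np.uint8)
    k,l,s,c=cv2.connectedComponentsWithStats(m)
    for i in range(1,k):
        if s[i,4]<100: continue
        q=P[l==i]; pl=q[(q[:,2]>.010)&(q[:,2]<.018)]; top=q[(q[:,2]>.055)&(q[:,2]<.064)]
        if len(top)<10: continue
        for x in(pl,top):
            r=cv2.minAreaRect(x[:,:2].astype(np.float32)*1000); print(c[i].round(),np.round(r[0]+r[1]+(r[2],)))
    # stand: slope points by height range
    D=(P[...,0]>.37)&(P[...,0]<.66)&(P[...,1]<-.18)&(P[...,1]>-.45)
    z=.061+(P[...,0]-.511)*np.tan(np.radians(20)); D&=abs(Z-z)<.012
    q=P[D]; a=np.c_[q[:,:2],np.ones(len(q))]; co=np.linalg.lstsq(a,q[:,2],rcond=None)[0]
    q=q[abs(a@co-q[:,2])<.004]; a=np.c_[q[:,:2],np.ones(len(q))]; co=np.linalg.lstsq(a,q[:,2],rcond=None)[0]
    r=cv2.minAreaRect(q[:,:2].astype(np.float32)*1000)
    print('slope',len(q),co.round(3),np.degrees(np.arctan2(co[1],co[0])).round(1),np.degrees(np.arctan(np.hypot(*co[:2]))).round(1),np.round(r[0]+r[1]+(r[2],)),'z@c',r[0][0]/1e3*co[0]+r[0][1]/1e3*co[1]+co[2])
E
```

```text
clock: 8.3
tcp_pos: [0.5739, 0.2584, 0.2069]
orientation: [0.0, 0.646, 0.763, 0.0]
wrist_force: [-0.6, 0.0, -0.3]
finger_gap: 0.058
grip_force: 0.0
scene
[354. 217.] [584. 206.  91.  83.   8.]
[354. 217.] [584. 205.  24.  42.   9.]
[326. 259.] [648.  39. 127. 139.  19.]
[326. 259.] [623.  60.  24.  45.  16.]
[236. 284.] [ 573. -111.   91.   80.    4.]
[236. 284.] [ 574. -112.   25.   40.    5.]
slope 9160 [ 0.357  0.026 -0.112] 4.1 19.7 [ 508. -311.  235.  201.    4.] z@c 0.06088753494011803
side
[352. 218.] [ 570. -107.   88.   83.    6.]
[352. 218.] [ 571. -109.   23.   44.    4.]
[311. 253.] [621.  62.  88.  82.  16.]
[311. 253.] [621.  64.  23.  45.  19.]
[306. 296.] [581. 208.  88.  82.  10.]
[306. 296.] [581. 209.  24.  40.  10.]
slope 3124 [ 0.359  0.026 -0.117] 4.1 19.8 [ 506. -309.  232.  210.    5.] z@c 0.057493918863827806
```

```bash
python3 -m handwheel '[[-10,1,0,-0.15,1],[-40,3,0,-0.3,1],[-70,5,0,-0.45,1],[-100,7,0,-0.6,1],[-130,9,0,-0.75,1],[-160,11,0,-0.9,1],[-190,13,0,-1.05,1],[-202,14,0,-1.2,1]]' 20; python3 -m handwheel '[[0,0,0,-0.13,1],[0,0,0,-0.26,1],[0,0,0,-0.39,1],[0,0,0,-0.5,1],[0,0,0,-0.5,1]]'; python3 -c "
from h import *
s=sensors.get_state();print(s['joint_pos'].round(2),s['tcp_pos'],s['orientation'])
d=shot('wrist','w1.png')"
```

```text
clock: 9.2
tcp_pos: [0.6211, 0.0587, 0.2039]
orientation: [-0.001, 0.101, 0.995, -0.001]
wrist_force: [-0.7, -0.3, -0.2]
finger_gap: 0.0854
grip_force: 0.0
clock: 9.7
tcp_pos: [0.6206, 0.0613, 0.2041]
orientation: [-0.001, -0.147, 0.989, -0.0]
wrist_force: [-0.9, 0.1, -0.0]
finger_gap: 0.0856
grip_force: 0.0
[-0.03  0.42  0.13  1.29 -0.   -0.32] [0.62058572 0.06126323 0.20408653] [-9.57124115e-04 -1.46791140e-01  9.89167045e-01 -4.89513331e-05]
```

View pics/w1.png

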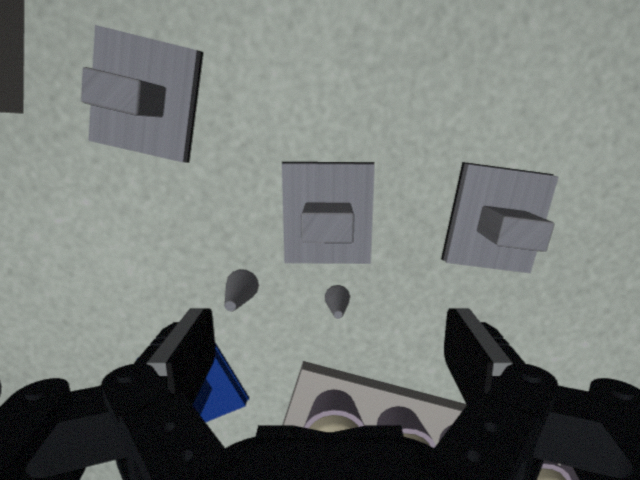

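The wrist view shows S2 upright at (328,215), centred between the fingers at (185,350) and (470,350) and square to them. I'll descend and grip.

```bash
python3 -m handwheel '[[0,0,30,0,1],[0,0,65,0,1],[0,0,100,0,1],[0,0,130,0,1],[0,0,155,0,1],[0,0,170,0,1],[0,0,180,0,1],[0,0,182,0,1]]' 20; python3 -m handwheel '[[0,0,0,0,0.4],[0,0,0,0,0.3],[0,0,0,0,0.3],[0,0,0,0,0.3],[0,0,0,0,0.3]]' 30
```

```text
clock: 10.55
tcp_pos: [0.6201, 0.0611, 0.0218]
orientation: [-0.001, -0.146, 0.989, 0.0]
wrist_force: [-0.2, -0.6, 0.2]
finger_gap: 0.0857
grip_force: 0.0
clock: 11.05
tcp_pos: [0.6223, 0.0604, 0.0246]
orientation: [0.001, -0.146, 0.989, -0.001]
wrist_force: [-0.6, -2.5, 3.8]
finger_gap: 0.0397
grip_force: 33.0
```

```bash
python3 -m handwheel '[[0,0,-5,0,0.3],[0,0,-20,0,0.3],[0,0,-45,0,0.3],[0,0,-75,0,0.3],[0,0,-105,0,0.3],[0,0,-130,0,0.3],[0,0,-145,0,0.3],[0,0,-150,0,0.3]]'; python3 -m handwheel '[[5,-8,0,0,0.3],[17,-24,0,0.03,0.3],[33,-46,0,0.06,0.3],[52,-73,0,0.09,0.3],[71,-100,0,0.13,0.3],[90,-126,0,0.16,0.3],[105,-147,0,0.19,0.3],[114,-160,0,0.22,0.3]]'; python3 -c "
from h import *
s=sensors.get_state();print(s['tcp_pos'],s['orientation'],s['wrist_force'])
t=np.array([.4943,-.311]);q=s['orientation'];a=2*np.arctan2(q[2],q[1]);d=t-s['tcp_pos'][:2];print(np.degrees(a),d@[np.cos(a),np.sin(a)],d@[np.sin(a),-np.cos(a)])"
```

```text
clock: 11.85
tcp_pos: [0.6209, 0.0613, 0.1739]
orientation: [-0.0, -0.147, 0.989, 0.0]
wrist_force: [0.5, -0.2, -7.7]
finger_gap: 0.0395
grip_force: 32.1
clock: 12.65
tcp_pos: [0.556, -0.1271, 0.1712]
orientation: [-0.002, -0.035, 0.999, 0.001]
wrist_force: [1.2, -0.1, -8.1]
finger_gap: 0.0395
grip_force: 32.1
[ 0.55603272 -0.12705038  0.17116132] [-2.01133963e-03 -3.52647548e-02  9.99375835e-01  5.41117949e-04] [ 1.15674304 -0.12723217 -8.05833689]
184.0418900523155 0.07454500824374542 -0.1791408171976274
```

```bash
python3 -m handwheel '[[8,-20,0,0,0.3],[20,-50,0,0,0.3],[33,-80,0,0,0.3],[46,-110,0,0,0.3],[58,-140,0,0,0.3],[68,-162,0,0,0.3],[74,-175,0,0,0.3],[75,-179,0,0,0.3]]'
python3 - <<'E'
from h import *
d=shot('side','s2.png'); cv2.imwrite('pics/s2c.png',cv2.resize(d['color'][80:240,300:480],None,fx=3,fy=3))
print(sensors.get_state()['tcp_pos'],sensors.get_state()['orientation'])
E
```

```text
clock: 13.45
tcp_pos: [0.4958, -0.3102, 0.1722]
orientation: [-0.001, -0.036, 0.999, 0.001]
wrist_force: [-0.4, -0.0, -6.9]
finger_gap: 0.0394
grip_force: 32.4
[ 0.49622755 -0.30996601  0.17236891] [-4.65387542e-04 -3.62890138e-02  9.99341056e-01  5.87885878e-04]
```

View pics/s2c.png

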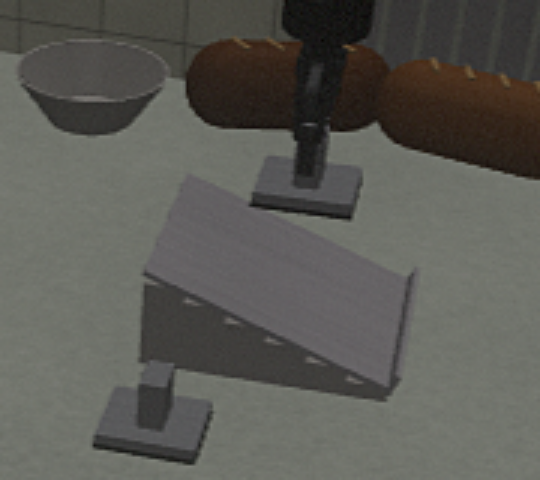

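The crop shows the stop held level at (305,185) above the middle of the slope. I'll lower it to just above touch and lighten the grip.

```bash
python3 -m handwheel '[[0,0,12,0,0.3],[0,0,30,0,0.3],[0,0,46,0,0.3],[0,0,57,0,0.3],[0,0,64,0,0.3],[0,0,68,0,0.3],[0,0,68,0,0.3]]' 20; python3 -m handwheel '[[0,0,2,0,0.3],[0,0,4,0,0.3],[0,0,6,0,0.3]]';  python3 -m handwheel '[[0,0,1,0,0.3],[0,0,2,0,0.3],[0,0,3,0,0.3]]'; python3 -m handwheel '[[0,0,1,0,0.3],[0,0,2,0,0.3],[0,0,3,0,0.3]]'
```

```text
clock: 14.2
tcp_pos: [0.4969, -0.3089, 0.105]
orientation: [-0.0, -0.037, 0.999, 0.0]
wrist_force: [0.2, -0.7, -8.0]
finger_gap: 0.0398
grip_force: 32.3
clock: 14.5
tcp_pos: [0.4972, -0.3097, 0.0997]
orientation: [0.0, -0.037, 0.999, -0.0]
wrist_force: [0.7, -0.0, -7.4]
finger_gap: 0.0396
grip_force: 32.4
clock: 14.8
tcp_pos: [0.4968, -0.3095, 0.0974]
orientation: [0.0, -0.037, 0.999, -0.0]
wrist_force: [-6.2, 1.8, 5.8]
finger_gap: 0.0397
grip_force: 33.9
clock: 15.1
tcp_pos: [0.4958, -0.3096, 0.0959]
orientation: [-0.001, -0.037, 0.999, -0.001]
wrist_force: [-12.2, 3.0, 14.1]
finger_gap: 0.04
grip_force: 34.9
```

```bash
python3 -m handwheel '[[0,0,0,0,0.44],[0,0,0,0,0.44],[0,0,0,0,0.44]]' 20; python3 -m handwheel '[[0,0,1,0,0.44],[0,0,2,0,0.44]]'
```

```text
clock: 15.4
tcp_pos: [0.4956, -0.3096, 0.0957]
orientation: [-0.001, -0.037, 0.999, -0.001]
wrist_force: [-10.7, 2.5, 10.2]
finger_gap: 0.0396
grip_force: 34.6
clock: 15.6
tcp_pos: [0.4947, -0.3097, 0.0941]
orientation: [-0.001, -0.037, 0.999, -0.001]
wrist_force: [-14.3, 2.9, 14.6]
finger_gap: 0.0397
grip_force: 35.1
```

```bash
python3 -m handwheel '[[0,0,1,0,0.45],[0,0,2,0,0.45]]' 20
python3 - <<'E'
from h import *
d=shot('side','s3.png'); cv2.imwrite('pics/s3c.png',cv2.resize(d['color'][110:220,330:450],None,fx=5,fy=5,interpolation=2))
E
```

```text
clock: 15.8
tcp_pos: [0.4937, -0.3097, 0.0921]
orientation: [-0.002, -0.036, 0.999, -0.001]
wrist_force: [-18.9, 2.1, 17.3]
finger_gap: 0.0395
grip_force: 35.4
```

View pics/s3c.png

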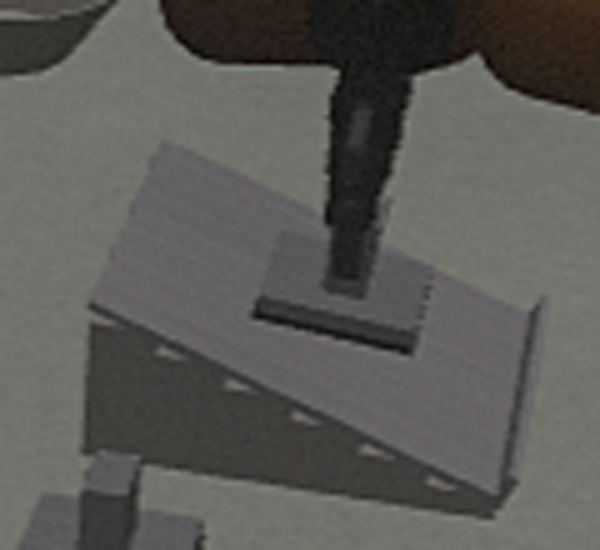

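It's pivoting, about 40 % so far: plate edge (255,315)-(412,355) against stand edge (90,305)-(500,510). The rubber edge holds, so I'll follow its arc by moving downslope as I lower.

```bash
python3 -m handwheel '[[1.5,0,0,0,0.45],[3,0,0,0,0.45],[4,0,1,0,0.45]]' 20;python3 -m handwheel '[[1,0,1,0,0.45],[2,0,2,0,0.45],[3,0,3,0,0.45]]' 20;python3 -m handwheel '[[0.7,0,1,0,0.45],[1.4,0,2,0,0.45]]' 20
```

```text
clock: 16.15
tcp_pos: [0.4926, -0.3098, 0.0906]
orientation: [0.0, -0.037, 0.999, -0.001]
wrist_force: [-5.9, 3.4, 6.5]
finger_gap: 0.0397
grip_force: 34.0
clock: 16.45
tcp_pos: [0.4901, -0.31, 0.087]
orientation: [0.001, -0.037, 0.999, -0.0]
wrist_force: [-4.5, 2.3, 3.8]
finger_gap: 0.0396
grip_force: 33.5
clock: 16.65
tcp_pos: [0.4885, -0.3101, 0.0844]
orientation: [0.0, -0.037, 0.999, -0.0]
wrist_force: [-4.6, 2.3, 3.5]
finger_gap: 0.0394
grip_force: 33.3
```

```bash
python3 -m handwheel '[[0.7,0,1,0,0.45],[1.3,0,2,0,0.45]]' 20;python3 -m handwheel '[[0.6,0,1,0,0.45],[1.2,0,2,0,0.45]]' 20
python3 - <<'E'
from h import *
d=shot('side','s4.png'); cv2.imwrite('pics/s4c.png',cv2.resize(d['color'][110:220,330:450],None,fx=5,fy=5,interpolation=2))
E
```

```text
clock: 16.85
tcp_pos: [0.4872, -0.3102, 0.0818]
orientation: [0.0, -0.037, 0.999, -0.0]
wrist_force: [-4.4, 2.3, 2.1]
finger_gap: 0.0394
grip_force: 33.2
clock: 17.05
tcp_pos: [0.486, -0.3102, 0.0795]
orientation: [0.0, -0.037, 0.999, -0.0]
wrist_force: [-4.1, 2.2, 3.9]
finger_gap: 0.04
grip_force: 33.0
```

View pics/s4c.png

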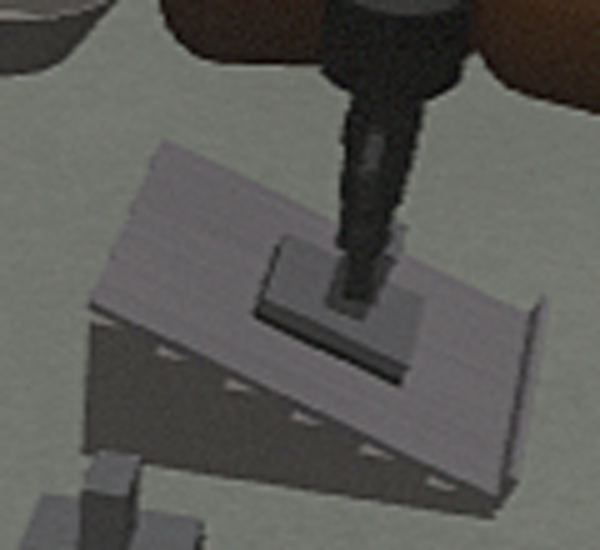

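Plate edge (258,318)-(402,383) is 24° against 27° for the stand in the image, so it's nearly flat. A little more.

```bash
python3 -m handwheel '[[0.5,0,1,0,0.45],[0.8,0,1.7,0,0.45]]' 20;python3 -m handwheel '[[0.3,0,0.7,0,0.45],[0.3,0,1.2,0,0.45]]' 20;python3 -m handwheel '[[0,0,0.7,0,0.45],[0,0,1,0,0.45]]' 20
```

```text
clock: 17.3
tcp_pos: [0.4858, -0.3102, 0.0791]
orientation: [0.001, -0.037, 0.999, -0.0]
wrist_force: [-5.1, 5.6, 14.8]
finger_gap: 0.0398
grip_force: 34.5
clock: 17.5
tcp_pos: [0.4859, -0.3103, 0.0791]
orientation: [0.001, -0.037, 0.999, -0.001]
wrist_force: [-7.4, 6.5, 22.2]
finger_gap: 0.0399
grip_force: 35.2
clock: 17.7
tcp_pos: [0.4859, -0.3103, 0.0791]
orientation: [0.002, -0.037, 0.999, -0.001]
wrist_force: [-7.9, 7.7, 27.0]
finger_gap: 0.0396
grip_force: 35.8
```

It seats at z 0.079. I'll ease the pressure, open, and back out.

```bash
python3 -m handwheel '[[0,0,-1,0,0.45],[0,0,-2,0,0.45],[0,0,-2.3,0,0.45]]' 20;python3 -m handwheel '[[0,0,0,0,0.6],[0,0,0,0,0.75],[0,0,0,0,0.9],[0,0,0,0,0.9]]'
python3 - <<'E'
from h import *
d=shot('side','s5.png'); cv2.imwrite('pics/s5c.png',cv2.resize(d['color'][110:220,330:450],None,fx=5,fy=5,interpolation=2))
E
```

```text
clock: 18.0
tcp_pos: [0.4858, -0.3102, 0.0791]
orientation: [0.001, -0.037, 0.999, -0.0]
wrist_force: [-1.9, 3.7, 7.2]
finger_gap: 0.0397
grip_force: 33.6
clock: 18.4
tcp_pos: [0.4852, -0.3104, 0.0775]
orientation: [0.0, -0.037, 0.999, -0.0]
wrist_force: [-0.0, 0.1, -0.2]
finger_gap: 0.0766
grip_force: 0.0
```

View pics/s5c.png

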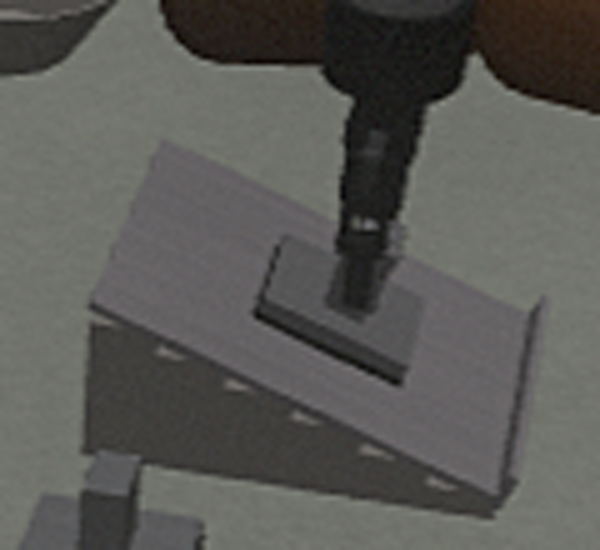

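The stop stays put at (335,310), flat on the face and unmoved after opening. I'll lift clear and check from the cameras.

```bash
python3 -m handwheel '[[0,0,-5,0,1],[0,0,-20,0,1],[0,0,-45,0,1],[0,0,-75,0,1],[0,0,-105,0,1],[0,0,-130,0,1],[0,0,-140,0,1],[0,0,-140,0,1]]'
python3 - <<'E'
from h import *
a=np.radians(4.2);t=np.radians(20)
X=np.array([np.cos(t)*np.cos(a),np.cos(t)*np.sin(a),np.sin(t)]);Y=np.array([-np.sin(a),np.cos(a),0]);N=np.cross(X,Y)
for n in('scene','side'):
    d=shot(n,n+'9.png');P=cloud(d);Q=np.stack([(P-[.508,-.310,.061])@v for v in(X,Y,N)],-1)
    m=(abs(Q[...,0])<.1)&(abs(Q[...,1])<.09)
    for lo,hi in((.009,.019),(.055,.066)):
        q=Q[m&(Q[...,2]>lo)&(Q[...,2]<hi)]; r=cv2.minAreaRect(q[:,:2].astype(np.float32)*1000)
        c=np.c_[q[:,:2],np.ones(len(q))]; print(n,np.round(r[0]+r[1]+(r[2],)),np.linalg.lstsq(c,q[:,2],rcond=None)[0].round(3))
E
```

```text
clock: 19.25
tcp_pos: [0.4857, -0.3109, 0.2193]
orientation: [0.001, -0.037, 0.999, -0.001]
wrist_force: [-0.1, 0.3, -0.3]
finger_gap: 0.0856
grip_force: 0.0
scene [-8.  2. 93. 79.  0.] [-0.019  0.01   0.014]
scene [-5.  1. 40. 24. 89.] [-0.118  0.02   0.058]
side [-10.   5.  85.  88.  90.] [-0.003  0.007  0.012]
side [-10.   5.  45.  24.  89.] [-0.011  0.023  0.057]
```

The stop sits about 8 mm below and 3 mm across from the middle of the face, flat and at rest. Handing in.

```bash
python3 -c "
from workcell import workorder
print(workorder.hand_in())"
```

```text
the job is handed in; nothing more can be done
None
```

The job is handed in, result not shown to me: dragging took about 2, 7 and 2.4 N, so I set the middle stop, the one that grips, flat on the slope, where it stayed about 8 mm below the face's middle; the other two stand on the counter, each dragged over 6 cm.

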